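Fit the selector knob to the keyed shaft of the switch box

TASK

The switch box has lost its selector knob. Take the flat-sided bar knob with the slot in its bore (not the round knob) and set it down over the shaft just as it is turned now, so that it rests on top of the key; then, pressing down, turn it slowly clockwise until the slot meets the key and the knob drops fully home on the box. Let go of it there, and leave the round knob where it lies.

Things in the scene. Friction and masses are not known exactly. Their poses are not given: they have to be found in the camera images.
- keyed_knob_mid (a point): Centre, half-way up, of the loose grey bar knob: 50 mm (x) x 42 mm (y) x 40 mm high, upright, 0.09 kg. Grip across its flat sides, 42 mm apart, facing +y and -y. A 26 mm bore runs right through along z, with a slot 14 mm wide to 25 mm from the axis on its -x side, where a small nose points out to 37 mm. Starts 0.45 to 1.2 rad counter-clockwise (from above) of where it fits.
- shaft_foot (a point): Foot of the bare upright steel shaft, on its axis, mid-top of the fixed grey switch box (120 x 120 x 100 mm high). Shaft 20 mm thick for 30 mm, then tapering to 6 mm at its tip, 46 mm above this point. Home, the knob's underside is on the box top, its centre 20 mm above this point, its axes parallel to these. z up; the key is on the -x side.
- key_top (a point): Middle of the top of the key: a steel rib 8 mm wide on the shaft's -x side, from the box top to 16 mm above it, reaching 20 mm from the shaft's axis (this point is 14 mm from it). A knob turned off the key rests on it, its centre 36 mm above the box top. It drops over the key when lined up within about 8 degrees.
- round_knob_mid (a point): Centre, half-way up, of the loose grey round knob, 50 mm in diameter and 40 mm high, with a plain 26 mm bore and no slot or nose: it does not fit the key. To be left where it lies.

How it is judged:
On the way:
1. the bar knob is on the shaft, resting on the key, turned at least 0.2 rad off it (horizontal distance between keyed_knob_mid and shaft_foot below 0.01 m and z of keyed_knob_mid in the frame of shaft_foot between 0.031 and 0.042 m and angle between the x axis of keyed_knob_mid and the x axis of shaft_foot, either way round above 0.2 rad), for 0.2 s.
At the end, for the whole second after the job is handed in: The bar knob sits on the shaft with its axis within 10 mm of the shaft's, its underside within 5 mm of the box top, upright within 0.15 rad and lined up with the key within 0.35 rad; the round knob is within 50 mm of where it was (horizontal distance between keyed_knob_mid and shaft_foot below 0.01 m and z of keyed_knob_mid in the frame of shaft_foot between 0.015 and 0.025 m and angle between the x axis of keyed_knob_mid and the x axis of shaft_foot, either way round below 0.35 rad and angle between keyed_knob_mid's own z axis and vertical below 0.15 rad and distance of round_knob_mid from where it was at the start of the episode below 0.05 m); the robot touches nothing.
It fails at once if the round knob is moved more than 50 mm (distance of round_knob_mid from where it was at the start of the episode above 0.05 m).
It also fails if it takes over 42 s, if anything falls off the work surface, if the arm or the gripper's body presses on something with over 40 N, if the wrist force passes 120 N, or if a joint passes its speed limit or range.

ROBOT

A 6-joint arm with a two-finger parallel gripper is mounted at the origin on a cart in front of the work surface, level with it; the furniture and walls round the work are solid. World frame = base frame: x ahead of the robot, y to its left, z up, the work surface at z = 0. Lengths are in m, angles in rad, forces in N, time in s.
With the tool pointing down it reaches from about 0.3 to 0.775 m from the base axis. Payload 14.6 kg.
Tool frame: the origin (TCP) lies on the centre line of the jaws, within the pads' length; the fingertips stand ctrl.tcp_to_tips ahead of it and the grasp point (between the pads) lies 2 mm behind it (ctrl.tcp_to_tips is the distance from the TCP to the fingertips, in m); z points along the fingers, y is the line along which they close (so a half turn about z gives the same grasp; the last joint's range is limited). The gripper opens to 94 mm and grips with 3 to 60 N. Pads are 16 mm wide; open, the fingers measure 119 mm over their backs; the gripper's body (75 mm by 177 mm) begins 78 mm behind the grasp point.
Start: joints at [1.173, 0.3, 1.521, -0, 1.321, -0.067], TCP at [0.179, 0.52, 0.222] pointing down, gripper open.
Joint ranges: [-3.03, 3.03], [-0.79, 2.21], [0.23, 2.52], [-1.04, 4.18], [0, 3.07], [-2.55, 2.55]. Speed limits (rad/s): [2.22, 2.22, 2.57, 3.14, 3.14, 3.14].

INTERFACE

Orientations are given as [roll, pitch, yaw] about the fixed x, y, z axes, in that order (R = Rz(yaw) Ry(pitch) Rx(roll)).
In Python, from station import telemetry, viewer, hand_in, ctrl gives the robot as it stands.
- The arm moves only by the tool step_arm, never from a script. Its argument "plan" is a list of rows, each an object of numbers: "dx", "dy", "dz": the shift along the tool's x, y, z scaled (see below); "rx", "ry", "rz": the turn, a rotation vector about the tool's x, y, z scaled (see below); "claw": the closure, from 0 (fully open) to 1 (shut). In form: [{"dx": .., "dy": .., "dz": .., "rx": .., "ry": .., "rz": .., "claw": ..}, ...]. A call has 1 to 10 rows; each row shifts and turns the commanded pose from where the row before left it, along the tool's axes as they then stand; what a row does not reach is not made up. The controller multiplies each number of a shift by 0.1 m and each number of a turn by 90 degrees. A row lasts 1/10 s, in which the tool goes at most 50 mm and 8.59 degrees, less where a joint would pass 70% of its speed; a pose out of reach is approached as far as the arm can. A call with a number of a shift or a turn outside -1 to 1 is refused whole. A call with a gripper value outside its range is refused whole. The fingers move at their own pace and stop on an object; "grip_force" is the grip in N (left out, the last holds). Time passes only in rows, so rows that do not move let the fingers close. It gives the time, the measured TCP pose, the force, the opening and the grip force at its end, in the units of the state.
- telemetry.get_obs(): the state, without advancing time (a new reading comes with each control period).
- viewer.camera(name): name is "scene" or "top" or "wrist"; returns a dict with "img" (384x512x3 uint8, red, green, blue), "z_map" (384x512 float32, m along the optical axis (not along the pixel's ray), 0 where there is no reading), "fx", "fy", "cx", "cy" (pixels), "R" (3x3) and "t" (3): a world point X has camera coordinates R X + t; the wrist camera has in their place "tool_from_camera" (4x4, takes a point from camera to tool coordinates, whose origin is the TCP and whose axes are the flange's). Camera axes: x right, y down, z forward; pixel columns grow to the right and rows downward; lengths in m; the calibration is good to about 2 mm. A picture is of the moment at which its call begins: read the wrist's pose just before it.
- hand_in(): hands the job in; it is judged then, once.
Trained networks look in a picture, given as the dict that the camera call returned (one of the last four; its "shot" number tells which), for a name from the list of things; names that differ only in an ending like _2 or _b are one class to them, and where a whole thing is asked for, a point or a joint stands for the part that bears it (a point fixed in the world has none). Each returns a list of dicts, best first, with "score" (0 to 1); they miss things now and then, are a little off and sometimes report something else, mostly with a low value. They report only what shows in the picture. A call takes as long as a camera call.
- viewer.recognise(target, picture): "rect" ([left, top, right, bottom] in pixels, round what is visible of it).
The state is a dict: "time_s": time; "qpos": joint angles; "joint_vel": joint speeds; "tau": joint torques, N m; "ee_pos": TCP position; "eef_rot": TCP orientation; "force": force on the tool from outside, world axes, zero at the start; "moment": the same for the moment, N m; "grip_width": finger opening in m; "grip_force": force on a finger pad.
Only numpy, scipy, OpenCV 4.12 (cv2) and the standard library are available. Lean on these libraries where they do the work, as an engineer would, in place of code of your own. Each camera call takes 0.05 s, during which the arm holds its last target. There are 200 camera calls.

## Working session

There is one attempt and no reset: what is moved stays moved. The work goes in short steps, Python scripts to look and compute and a tool call to move; the robot and the scene stay as the last step left them, time stands still between calls to the robot, and variables do not carry over. Pictures are saved under pics/ and viewed, at most 10 in all, crops included, and the job is handed in when it is done.

Besides the shell and the picture viewer there is one more tool, called after "Call:" by a JSON object that holds its "name" and its "arguments". step_arm: Moves the arm, as the interface text tells. Shifts and turns lie within -1 to 1; 1 stands for 0.1 m of shift or 90 degrees of turn. Its arguments: {"type":"object","properties":{"plan":{"type":"array"},"grip_force":{"type":"number"}},"required":["plan"]}

```bash
mkdir -p pics; ls
cat > h.py <<'E'
import numpy as np,cv2
from station import telemetry,viewer,hand_in,ctrl
def cloud(p):
    z=p["z_map"];v,u=np.mgrid[:z.shape[0],:z.shape[1]]
    c=np.stack([(u-p["cx"])/p["fx"]*z,(v-p["cy"])/p["fy"]*z,z],-1)
    w=(c-p["t"])@p["R"] if "R" in p else c
    w[z==0]=np.nan
    return w
E
python3 - <<'E'
from h import *
o=telemetry.get_obs();print(o,ctrl.tcp_to_tips)
ims=[]
for n in["top","scene"]:
    p=viewer.camera(n);np.savez(n+".npz",**{k:v for k,v in p.items() if k in("img","z_map","fx","fy","cx","cy","R","t")})
    ims.append(p["img"]);w=cloud(p)
    print(n,p["R"].round(3).tolist(),p["t"],p["fx"])
    for t in["keyed_knob_mid","shaft_foot","key_top","round_knob_mid"]:
        for r in viewer.recognise(t,p)[:3]:
            a=np.array(r["rect"]);l,tp,rr,b=a.astype(int)
            print(t,round(r["score"],2),a.round(),np.nanmedian(w[tp:b+1,l:rr+1].reshape(-1,3),0).round(3),np.nanmax(w[tp:b+1,l:rr+1,2]).round(3))
    cv2.imwrite(f"pics/{n}0.png",p["img"][:,:,::-1])
E
```

```text
pics
{'time_s': 0.0, 'qpos': array([ 1.17339801e+00,  3.00505536e-01,  1.52160438e+00, -8.61507832e-06,
        1.32067642e+00, -6.66117128e-02]), 'joint_vel': array([-1.18701394e-03,  1.21211753e-03,  1.73287798e-04, -1.56033436e-05,
        3.68158815e-04, -9.29800777e-04]), 'tau': array([ 1.02352151e-03, -5.31776798e+01, -3.52749896e+01,  7.09126191e-02,
        2.40256899e-02, -7.01363865e-05]), 'ee_pos': array([0.17854794, 0.51995089, 0.22185757]), 'eef_rot': array([-3.14040107e+00, -7.11282138e-05,  2.81080815e+00]), 'force': array([ 0.50402474, -0.12976478,  0.53726735]), 'moment': array([ 0.00657055,  0.02115342, -0.00688833]), 'grip_force': 0.0, 'grip_width': 0.09375302531980233} 0.017
top [[-0.01, -0.999, -0.038], [-0.987, 0.016, -0.16], [0.16, 0.036, -0.986]] [-0.18425921  0.49105334  0.92722258] 426.4964001694557
keyed_knob_mid 0.56 [322. 162. 356. 194.] [ 0.522 -0.379  0.002] 0.046
shaft_foot 0.69 [177. 187. 236. 249.] [ 0.428 -0.087  0.1  ] 0.149
key_top 0.71 [175. 190. 233. 248.] [ 0.426 -0.082  0.1  ] 0.149
round_knob_mid 0.7 [273. 196. 299. 218.] [ 0.458 -0.256  0.005] 0.045
scene [[0.619, -0.785, -0.006], [-0.596, -0.465, -0.655], [0.512, 0.409, -0.756]] [-0.44687226  0.23643206  0.7715283 ] 372.2335958490725
keyed_knob_mid 0.76 [321. 214. 346. 240.] [ 0.513 -0.381  0.029] 0.043
shaft_foot 0.75 [174. 145. 247. 218.] [ 0.421 -0.088  0.054] 0.149
key_top 0.7 [177. 147. 246. 221.] [ 0.418 -0.095  0.057] 0.149
round_knob_mid 0.8 [268. 206. 289. 228.] [ 0.462 -0.266  0.029] 0.044
```

Run:
```python
import cv2,numpy as np
d=np.load("top.npz");im=d["img"][:,:,::-1]
a=cv2.resize(im[140:270,160:380],(800,473),interpolation=cv2.INTER_CUBIC);cv2.imwrite("pics/c1.png",a)
from h import cloud
w=cloud(d)
def fit(m,name):
    P=w[m][:,:2].astype(np.float32);(c,s,a)=cv2.minAreaRect(P);print(name,len(P),P.mean(0),P.min(0),P.max(0),c,s,a,w[m][:,2].mean())
s=np.zeros(w.shape[:2],bool);s[150:205,312:366]=1
fit(s&(w[...,2]>.034)&(w[...,2]<.05),"bar")
s[:]=0;s[190:225,265:305]=1;fit(s&(w[...,2]>.034),"round")
s[:]=0;s[170:265,160:250]=1
fit(s&(w[...,2]>.09)&(w[...,2]<.106),"box");fit(s&(w[...,2]>.11),"shaft");fit(s&(w[...,2]>.136),"tip");fit(s&(w[...,2]>.109)&(w[...,2]<.122),"key")
```

```text
bar 344 [ 0.52174765 -0.38095114] [ 0.49191645 -0.41245943] [ 0.5537805  -0.34769797] (0.5210481882095337, -0.3830365538597107) (0.06052081659436226, 0.04338185489177704) 50.66091537475586 0.039813125807331935
round 286 [ 0.4658838  -0.25787082] [ 0.44162172 -0.28137207] [ 0.4894195  -0.23419246] (0.46544814109802246, -0.2577281892299652) (0.04698590934276581, 0.04762198030948639) 88.89214324951172 0.0401543164605031
box 3086 [ 0.43022665 -0.07996114] [ 0.3701065  -0.13912852] [ 0.49229404 -0.01771537] (0.43176165223121643, -0.07880224287509918) (0.1208394393324852, 0.1204269751906395) 88.20796203613281 0.10025113757575078
shaft 368 [ 0.48556975 -0.08909273] [ 0.4127921  -0.14719039] [ 0.51730597 -0.04808829] (0.46511760354042053, -0.09798223525285721) (0.10434862226247787, 0.09911968559026718) 0.406703382730484 0.14113160370868535
tip 266 [ 0.4989453  -0.09030515] [ 0.42493722 -0.14719039] [ 0.51730597 -0.04808829] (0.47118455171585083, -0.09793917089700699) (0.09221447259187698, 0.09911968559026718) 0.406703382730484 0.14672562158984703
key 32 [ 0.41924253 -0.08040201] [ 0.4127921 -0.0885388] [ 0.43369412 -0.07456855] (0.42354878783226013, -0.08093775808811188) (0.010007763281464577, 0.024450786411762238) 68.02190399169922 0.11502123491775054
```

View pics/c1.png

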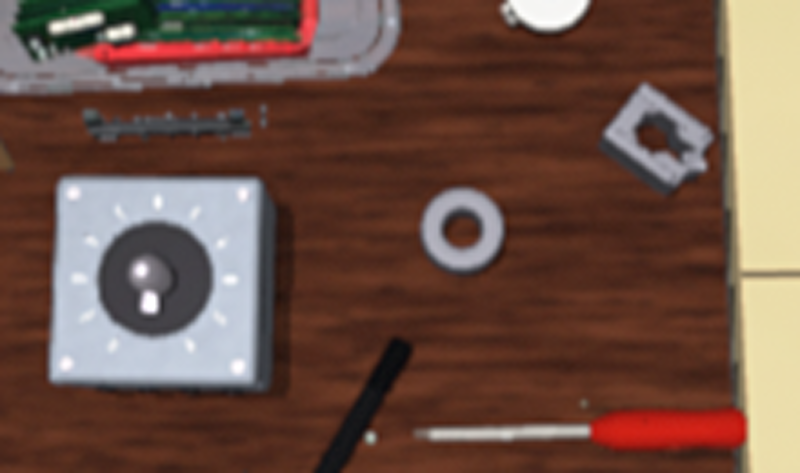

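View pics/scene0.png

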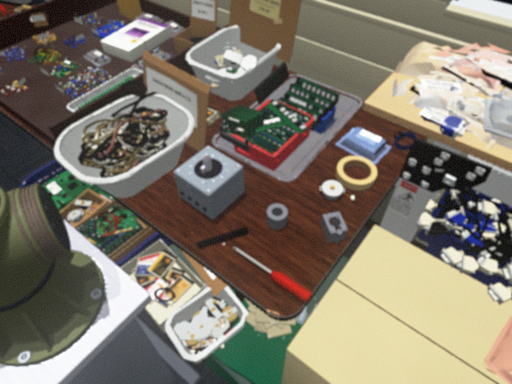

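The top crop shows the box at left, with the key towards image-down (-x). The round knob is mid-right and the slotted bar knob is top-right at (655,140), its nose pointing right and down (-y, -x). The scene view confirms this layout, with a yellow carton beside the bar knob. Next I check clearances and refine the shaft position.

Run:
```python
import numpy as np,cv2
from h import cloud
for n in["top","scene"]:
    w=cloud(np.load(n+".npz")).reshape(-1,3);w=w[~np.isnan(w[:,0])]
    d=np.hypot(w[:,0]-.525,w[:,1]+.378)
    for lo,hi in((.05,.07),(.07,.1),(.1,.15),(.15,.2)):
        q=w[(d>lo)&(d<hi)];i=q[:,2].argmax();print(n,lo,hi,q[i].round(3),np.percentile(q[:,2],90).round(3))
    s=(abs(w[:,0]-.43)<.07)&(abs(w[:,1]+.08)<.07)
    for lo,hi in((.095,.104),(.112,.119),(.121,.13),(.13,.14),(.14,.15)):
        q=w[s&(w[:,2]>lo)&(w[:,2]<hi)];q=q[(np.hypot(q[:,0]-.43,q[:,1]+.08)<.04)|(lo<.1)]
        if len(q): print(n,lo,len(q),q.min(0).round(4),q.max(0).round(4),q.mean(0).round(4),[np.round(a,4) for a in cv2.minAreaRect(q[:,:2].astype(np.float32))])
    q=w[(np.hypot(w[:,0]-.525,w[:,1]+.378)<.045)&(w[:,2]>.034)];print("bar",q.mean(0),cv2.minAreaRect(q[:,:2].astype(np.float32)))
```

```text
top 0.05 0.07 [ 0.467 -0.373  0.006] 0.003
top 0.07 0.1 [ 0.602 -0.334  0.026] 0.003
top 0.1 0.15 [ 0.673 -0.397  0.314] 0.26
top 0.15 0.2 [ 0.694 -0.42   0.322] 0.296
top 0.095 3014 [ 0.3701 -0.1391  0.095 ] [ 0.4921 -0.0187  0.104 ] [ 0.4303 -0.0795  0.1003] [array([ 0.4315, -0.079 ]), array([0.12  , 0.1197]), np.float64(88.2548)]
top 0.112 27 [ 0.4128 -0.0885  0.1125] [ 0.4337 -0.0746  0.1176] [ 0.4188 -0.0796  0.1154] [array([ 0.4236, -0.081 ]), array([0.0092, 0.0248]), np.float64(62.9484)]
top 0.121 12 [ 0.4219 -0.0885  0.1222] [ 0.44   -0.0684  0.13  ] [ 0.4278 -0.0822  0.1264] [array([ 0.4295, -0.0794]), array([0.0152, 0.0186]), np.float64(28.0304)]
top 0.13 45 [ 0.4216 -0.0881  0.1303] [ 0.44   -0.0715  0.1396] [ 0.4303 -0.0806  0.1351] [array([ 0.4307, -0.0796]), array([0.0168, 0.0181]), np.float64(87.1477)]
top 0.14 25 [ 0.4264 -0.0847  0.1401] [ 0.4368 -0.0748  0.1492] [ 0.4309 -0.0797  0.1441] [array([ 0.4313, -0.0791]), array([0.0098, 0.0102]), np.float64(72.5536)]
bar [ 0.5217478  -0.38095136  0.03981313] ((0.5210481882095337, -0.3830365538597107), (0.06052081659436226,
[... 501 characters left out ...]
0807]), array([0.0116, 0.0253]), np.float64(67.3369)]
scene 0.121 26 [ 0.4189 -0.0899  0.1217] [ 0.4388 -0.075   0.1297] [ 0.4254 -0.0843  0.1256] [array([ 0.4272, -0.0844]), array([0.0116, 0.02  ]), np.float64(63.7547)]
scene 0.13 34 [ 0.4199 -0.0889  0.1303] [ 0.4357 -0.0726  0.1392] [ 0.4261 -0.083   0.1346] [array([ 0.4261, -0.0824]), array([0.0115, 0.016 ]), np.float64(41.1874)]
scene 0.14 16 [ 0.4232 -0.085   0.1401] [ 0.4315 -0.0764  0.1489] [ 0.4277 -0.0809  0.1438] [array([ 0.4273, -0.0813]), array([0.007 , 0.0085]), np.float64(13.8809)]
bar [ 0.5187213  -0.38252162  0.03977586] ((0.5189060568809509, -0.3838306665420532), (0.0635935440659523, 0.04237017408013344), 51.89982604980469)
```

Run:
```python
import numpy as np,cv2
from h import cloud
W=np.concatenate([(lambda w:w[~np.isnan(w[:,0])])(cloud(np.load(n+".npz")).reshape(-1,3)) for n in("top","scene")])
c=np.array([.524,-.379]);a=np.deg2rad(51);ex=np.array([np.cos(a),np.sin(a)]);ey=np.array([np.sin(a),-np.cos(a)])
q=W[(W[:,2]>.07)];d=q[:,:2]-c;lx=d@ex;ly=d@ey
m=(abs(lx)<.15)&(abs(ly)<.2)
for lo in(-.15,-.1,-.05,0,.05,.1):
    k=m&(lx>=lo)&(lx<lo+.05)
    if k.any(): i=np.where(k)[0][ly[k].argmin() if 0 else abs(ly[k]).argmin()];print(lo,k.sum(),ly[i].round(3),q[i].round(3))
# nearest points in y
for x in np.arange(.35,.75,.05):
    k=(abs(q[:,0]-x)<.025)&(q[:,1]<-.2)&(q[:,1]>-.7)
    if k.any(): print(x.round(2),q[k][:,1].max().round(3),q[k][:,2].min().round(3),q[k][:,2].max().round(3))
# axis of arm and elbow obstacles near box
print([p.round(3) for p in [W[(abs(W[:,0]-.43)<.25)&(abs(W[:,1]+.08)<.2)][:,2].max()]])
```

```text
-0.05 2681 0.14 [ 0.625 -0.476  0.279]
0 4309 0.126 [ 0.653 -0.42   0.269]
0.05 3463 0.085 [ 0.653 -0.356  0.27 ]
0.1 2803 0.072 [ 0.654 -0.333  0.269]
0.6 -0.202 0.086 0.104
0.65 -0.204 0.07 0.329
0.7 -0.329 0.071 0.336
[np.float64(0.225)]
```

Call:
{"name": "step_arm", "arguments": {"plan": [{"dz": -0.4,"claw": 0},{"dz": -0.4,"claw": 0},{"dx": -0.26,"dy": -0.31,"dz": -0.2,"claw": 0},{"dx": -0.26,"dy": -0.31,"claw": 0},{"dx": -0.26,"dy": -0.31,"claw": 0},{"dx": -0.26,"dy": -0.31,"claw": 0},{"dx": -0.26,"dy": -0.31,"claw": 0},{"dx": -0.26,"dy": -0.31,"claw": 0},{"dx": -0.26,"dy": -0.31,"claw": 0},{"dx": -0.26,"dy": -0.31,"claw": 0}]}}

```text
$.plan[0]: bad value
```

Call:
{"name": "step_arm", "arguments": {"plan": [{"dx": -0.26,"dy": -0.31,"claw": 0},{"dx": -0.26,"dy": -0.31,"claw": 0},{"dx": -0.26,"dy": -0.31,"claw": 0},{"dx": -0.26,"dy": -0.31,"claw": 0},{"dx": -0.26,"dy": -0.31,"claw": 0},{"dx": -0.26,"dy": -0.31,"claw": 0},{"dx": -0.26,"dy": -0.31,"claw": 0},{"dx": -0.26,"dy": -0.31,"claw": 0},{"dx": -0.26,"dy": -0.31,"claw": 0},{"dx": -0.26,"dy": -0.31,"claw": 0}]}}

```text
$.plan[0]: bad value
```

Call:
{"name": "step_arm", "arguments": {"plan": [{"dx": -0.26,"dy": -0.31,"claw": 0},{"dx": -0.26,"dy": -0.31,"rz": 0.05,"claw": 0},{"rz": 0.09,"claw": 0},{"rz": 0.09,"claw": 0},{"rz": 0.09,"claw": 0},{"rz": 0.09,"claw": 0},{"rz": 0.09,"claw": 0},{"rz": 0.09,"claw": 0},{"rz": 0.09,"claw": 0},{"rz": 0.09,"claw": 0}]}}

```text
$.plan[0]: bad value
```

Call:
{"name": "step_arm", "arguments": {"plan": [{"rz": 0.09,"claw": 0},{"rz": 0.09,"claw": 0},{"rz": 0.09,"claw": 0},{"rz": 0.09,"claw": 0},{"rz": 0.09,"claw": 0},{"claw": 0}]}}

```text
$.plan[0]: bad value
```

Call:
{"name": "step_arm", "arguments": {"plan": [{"dx": 0,"dy": 0,"dz": -0.4,"rx": 0,"ry": 0,"rz": 0,"claw": 0},{"dx": 0,"dy": 0,"dz": -0.4,"rx": 0,"ry": 0,"rz": 0,"claw": 0},{"dx": -0.26,"dy": -0.31,"dz": -0.2,"rx": 0,"ry": 0,"rz": 0,"claw": 0},{"dx": -0.26,"dy": -0.31,"dz": 0,"rx": 0,"ry": 0,"rz": 0,"claw": 0},{"dx": -0.26,"dy": -0.31,"dz": 0,"rx": 0,"ry": 0,"rz": 0,"claw": 0},{"dx": -0.26,"dy": -0.31,"dz": 0,"rx": 0,"ry": 0,"rz": 0,"claw": 0},{"dx": -0.26,"dy": -0.31,"dz": 0,"rx": 0,"ry": 0,"rz": 0,"claw": 0},{"dx": -0.26,"dy": -0.31,"dz": 0,"rx": 0,"ry": 0,"rz": 0,"claw": 0},{"dx": -0.26,"dy": -0.31,"dz": 0,"rx": 0,"ry": 0,"rz": 0,"claw": 0},{"dx": -0.26,"dy": -0.31,"dz": 0,"rx": 0,"ry": 0,"rz": 0,"claw": 0}]}}

```text
time_s: 1.5
ee_pos: [0.2949, 0.2166, 0.3226]
eef_rot: [3.141, 0.0, 2.811]
force: [0.9, -0.2, 0.1]
grip_width: 0.0941
grip_force: 0.0
```

Call:
{"name": "step_arm", "arguments": {"plan": [{"dx": -0.26,"dy": -0.31,"dz": 0,"rx": 0,"ry": 0,"rz": 0,"claw": 0},{"dx": -0.26,"dy": -0.31,"dz": 0,"rx": 0,"ry": 0,"rz": 0,"claw": 0},{"dx": -0.26,"dy": -0.31,"dz": 0,"rx": 0,"ry": 0,"rz": 0,"claw": 0},{"dx": -0.26,"dy": -0.31,"dz": 0,"rx": 0,"ry": 0,"rz": 0,"claw": 0},{"dx": -0.26,"dy": -0.31,"dz": 0,"rx": 0,"ry": 0,"rz": 0,"claw": 0},{"dx": -0.26,"dy": -0.31,"dz": 0,"rx": 0,"ry": 0,"rz": 0,"claw": 0},{"dx": -0.26,"dy": -0.31,"dz": 0,"rx": 0,"ry": 0,"rz": 0,"claw": 0},{"dx": -0.26,"dy": -0.31,"dz": 0,"rx": 0,"ry": 0,"rz": 0,"claw": 0},{"dx": -0.26,"dy": -0.31,"dz": 0,"rx": 0,"ry": 0,"rz": 0,"claw": 0},{"dx": -0.26,"dy": -0.31,"dz": 0,"rx": 0,"ry": 0,"rz": 0,"claw": 0}]}}

```text
time_s: 2.5
ee_pos: [0.4403, -0.1614, 0.3225]
eef_rot: [3.142, 0.0, 2.811]
force: [0.5, 0.4, 0.2]
grip_width: 0.0942
grip_force: 0.0
```

Call:
{"name": "step_arm", "arguments": {"plan": [{"dx": -0.26,"dy": -0.31,"dz": 0,"rx": 0,"ry": 0,"rz": 0,"claw": 0},{"dx": -0.26,"dy": -0.31,"dz": 0,"rx": 0,"ry": 0,"rz": 0,"claw": 0},{"dx": -0.26,"dy": -0.31,"dz": 0,"rx": 0,"ry": 0,"rz": 0,"claw": 0},{"dx": -0.26,"dy": -0.31,"dz": 0,"rx": 0,"ry": 0,"rz": 0,"claw": 0},{"dx": 0,"dy": 0,"dz": 0,"rx": 0,"ry": 0,"rz": 0.09,"claw": 0},{"dx": 0,"dy": 0,"dz": 0,"rx": 0,"ry": 0,"rz": 0.09,"claw": 0},{"dx": 0,"dy": 0,"dz": 0,"rx": 0,"ry": 0,"rz": 0.09,"claw": 0},{"dx": 0,"dy": 0,"dz": 0,"rx": 0,"ry": 0,"rz": 0.09,"claw": 0},{"dx": 0,"dy": 0,"dz": 0,"rx": 0,"ry": 0,"rz": 0.09,"claw": 0},{"dx": 0,"dy": 0,"dz": 0,"rx": 0,"ry": 0,"rz": 0.09,"claw": 0}]}}

```text
time_s: 3.5
ee_pos: [0.4981, -0.3107, 0.3224]
eef_rot: [-3.142, -0.0, 1.957]
force: [-0.1, 0.2, -0.5]
grip_width: 0.0942
grip_force: 0.0
```

Call:
{"name": "step_arm", "arguments": {"plan": [{"dx": 0,"dy": 0,"dz": 0,"rx": 0,"ry": 0,"rz": 0.09,"claw": 0},{"dx": 0,"dy": 0,"dz": 0,"rx": 0,"ry": 0,"rz": 0.09,"claw": 0},{"dx": 0,"dy": 0,"dz": 0,"rx": 0,"ry": 0,"rz": 0.09,"claw": 0},{"dx": 0,"dy": 0,"dz": 0,"rx": 0,"ry": 0,"rz": 0.09,"claw": 0},{"dx": 0,"dy": 0,"dz": 0,"rx": 0,"ry": 0,"rz": 0.09,"claw": 0},{"dx": 0,"dy": 0,"dz": 0,"rx": 0,"ry": 0,"rz": 0.09,"claw": 0},{"dx": 0,"dy": 0,"dz": 0,"rx": 0,"ry": 0,"rz": 0.09,"claw": 0},{"dx": 0,"dy": 0,"dz": 0,"rx": 0,"ry": 0,"rz": 0.05,"claw": 0},{"dx": 0,"dy": 0,"dz": 0,"rx": 0,"ry": 0,"rz": 0,"claw": 0}]}}

```text
time_s: 4.4
ee_pos: [0.4981, -0.3106, 0.3224]
eef_rot: [-3.142, -0.0, 0.893]
force: [0.0, -0.7, 0.5]
grip_width: 0.0944
grip_force: 0.0
```

Run:
```python
from h import *
o=telemetry.get_obs();print(o["ee_pos"],o["eef_rot"],o["qpos"])
from scipy.spatial.transform import Rotation as Ro
R=Ro.from_euler("xyz",o["eef_rot"]).as_matrix()
p=viewer.camera("wrist");M=p["tool_from_camera"];print(M)
c=cloud(p);w=(c@M[:3,:3].T+M[:3,3])@R.T+o["ee_pos"]
cv2.imwrite("pics/w1.png",p["img"][:,:,::-1])
m=(np.hypot(w[...,0]-.524,w[...,1]+.379)<.05)&(w[...,2]>.032)&(w[...,2]<.055)
q=w[m];print(len(q),q.mean(0),cv2.minAreaRect(q[:,:2].astype(np.float32)))
for r in viewer.recognise("keyed_knob_mid",p)[:2]:print(r)
```

```text
[ 0.49810871 -0.31063416  0.32241326] [-3.14153495e+00 -1.73663867e-05  8.93251768e-01] [-6.20008562e-01  3.33581648e-01  1.24854592e+00  2.06571531e-05
  1.55952169e+00  5.75357628e-02]
[[ 1.35959408e-03 -9.59620523e-01 -2.81294514e-01  8.25360827e-02]
 [ 9.99999073e-01  1.28512724e-03  4.49203010e-04 -6.67199428e-04]
 [-6.95651827e-05 -2.81294864e-01  9.59621381e-01 -1.62276596e-01]
 [ 0.00000000e+00  0.00000000e+00  0.00000000e+00  1.00000000e+00]]
868 [ 0.52110896 -0.37918817  0.03943007] ((0.5188015699386597, -0.3824593424797058), (0.06007419899106026, 0.04209737479686737), 51.289546966552734)
{'rect': [282.2, 158.1, 318.0, 205.5], 'score': 0.77}
```

View pics/w1.png

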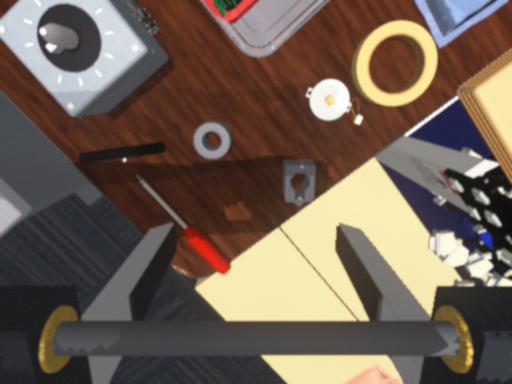

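The wrist view shows the bar knob at (299,182), square to the jaws, nose towards image-down. The yaw matches (0.895 vs 0.893), so I go down and grip.

Call:
{"name": "step_arm", "arguments": {"plan": [{"dx": -0.18,"dy": 0.31,"dz": 0.2,"rx": 0,"ry": 0,"rz": 0,"claw": 0},{"dx": -0.19,"dy": 0.31,"dz": 0.2,"rx": 0,"ry": 0,"rz": 0,"claw": 0},{"dx": 0,"dy": 0,"dz": 0.4,"rx": 0,"ry": 0,"rz": 0,"claw": 0},{"dx": 0,"dy": 0,"dz": 0.4,"rx": 0,"ry": 0,"rz": 0,"claw": 0},{"dx": 0,"dy": 0,"dz": 0.4,"rx": 0,"ry": 0,"rz": 0,"claw": 0},{"dx": 0,"dy": 0,"dz": 0.4,"rx": 0,"ry": 0,"rz": 0,"claw": 0},{"dx": 0,"dy": 0,"dz": 0.4,"rx": 0,"ry": 0,"rz": 0,"claw": 0},{"dx": 0,"dy": 0,"dz": 0.3,"rx": 0,"ry": 0,"rz": 0,"claw": 0},{"dx": 0,"dy": 0,"dz": 0.24,"rx": 0,"ry": 0,"rz": 0,"claw": 0},{"dx": 0,"dy": 0,"dz": 0,"rx": 0,"ry": 0,"rz": 0,"claw": 0}]}}

```text
time_s: 5.5
ee_pos: [0.5219, -0.3772, 0.025]
eef_rot: [-3.136, -0.0, 0.896]
force: [0.5, -0.0, -0.2]
grip_width: 0.0937
grip_force: 0.0
```

Call:
{"name": "step_arm", "arguments": {"plan": [{"dx": 0,"dy": 0,"dz": 0,"rx": 0,"ry": 0,"rz": 0,"claw": 0.4},{"dx": 0,"dy": 0,"dz": 0,"rx": 0,"ry": 0,"rz": 0,"claw": 0.6},{"dx": 0,"dy": 0,"dz": 0,"rx": 0,"ry": 0,"rz": 0,"claw": 0.8},{"dx": 0,"dy": 0,"dz": 0,"rx": 0,"ry": 0,"rz": 0,"claw": 1},{"dx": 0,"dy": 0,"dz": 0,"rx": 0,"ry": 0,"rz": 0,"claw": 1},{"dx": 0,"dy": 0,"dz": 0,"rx": 0,"ry": 0,"rz": 0,"claw": 1},{"dx": 0,"dy": 0,"dz": 0,"rx": 0,"ry": 0,"rz": 0,"claw": 1}], "grip_force": 40}}

```text
time_s: 6.2
ee_pos: [0.5233, -0.3783, 0.0286]
eef_rot: [3.141, 0.0, 0.894]
force: [1.6, -1.0, 2.8]
grip_width: 0.0417
grip_force: 40.3
```

Call:
{"name": "step_arm", "arguments": {"plan": [{"dx": 0,"dy": 0,"dz": -0.1,"rx": 0,"ry": 0,"rz": 0,"claw": 1},{"dx": 0,"dy": 0,"dz": -0.3,"rx": 0,"ry": 0,"rz": 0,"claw": 1},{"dx": 0,"dy": 0,"dz": -0.4,"rx": 0,"ry": 0,"rz": 0,"claw": 1},{"dx": 0,"dy": 0,"dz": -0.4,"rx": 0,"ry": 0,"rz": 0,"claw": 1},{"dx": 0,"dy": 0,"dz": -0.4,"rx": 0,"ry": 0,"rz": 0,"claw": 1},{"dx": 0,"dy": 0,"dz": -0.4,"rx": 0,"ry": 0,"rz": 0,"claw": 1},{"dx": 0,"dy": 0,"dz": -0.1,"rx": 0,"ry": 0,"rz": 0,"claw": 1},{"dx": 0,"dy": 0,"dz": 0,"rx": 0,"ry": 0,"rz": 0,"claw": 1}]}}

```text
time_s: 7.0
ee_pos: [0.5236, -0.3785, 0.2403]
eef_rot: [3.139, 0.0, 0.894]
force: [-0.0, -0.1, -1.6]
grip_width: 0.0415
grip_force: 40.0
```

Run:
```python
from h import *
from scipy.spatial.transform import Rotation as Ro
o=telemetry.get_obs();print(o["ee_pos"],o["eef_rot"],o["grip_width"])
p=viewer.camera("wrist");M=p["tool_from_camera"];c=cloud(p);w=c@M[:3,:3].T+M[:3,3]
np.save("w2.npy",w)
im=p["img"][:,:,::-1];cv2.imwrite("pics/w2.png",im)
m=(abs(w[...,0])<.055)&(abs(w[...,1])<.0205)&(abs(w[...,2]+.01)<.006)
q=w[m];print(len(q),q.mean(0),q.min(0),q.max(0),cv2.minAreaRect(q[:,:2].astype(np.float32)))
for k in np.arange(-.02,.021,.005):
    s=q[abs(q[:,1]-k)<.0015,0];s.sort();print(k.round(3),len(s),(s*1000).round(1)[[0,-1]], "gap",np.diff(s).max().round(4),s[np.diff(s).argmax():][:2].round(4))
```

```text
[ 0.52356142 -0.37849918  0.24031579] [3.13855641e+00 1.47229020e-05 8.94454235e-01] 0.04153941524283556
6055 [-0.00092816  0.0001052  -0.01078331] [-0.03655809 -0.02049962 -0.01579524] [ 0.02444014  0.02048543 -0.00400882] ((-0.0060363877564668655, 2.4924054741859436e-05), (0.04094554856419563, 0.061035457998514175), 89.87800598144531)
-0.02 373 [-30.   24.4] gap 0.001 [-0.03   -0.0291]
-0.015 600 [-30.   23.9] gap 0.0007 [-0.0299 -0.0292]
-0.01 431 [-30.6  24.1] gap 0.0165 [-0.0093  0.0071]
-0.005 252 [-34.1  24.2] gap 0.036 [-0.0243  0.0118]
0.0 331 [-36.1  24.1] gap 0.0329 [-0.0211  0.0118]
0.005 284 [-33.9  24.2] gap 0.024 [-0.0131  0.011 ]
0.01 464 [-30.   24.2] gap 0.0133 [-0.0075  0.0057]
0.015 580 [-30.  24.] gap 0.0006 [-0.0292 -0.0287]
0.02 356 [-30.4  23.8] gap 0.0015 [-0.029  -0.0274]
```

View pics/w2.png

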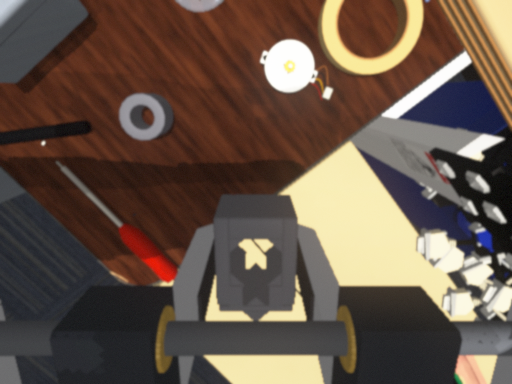

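The knob is held square (nose towards image-down). In the tool frame it is centred at about (-0.6, 0) mm. I now move close to the shaft and measure it with the wrist camera.

Call:
{"name": "step_arm", "arguments": {"plan": [{"dx": 0.07,"dy": -0.32,"dz": 0,"rx": 0,"ry": 0,"rz": 0,"claw": 1},{"dx": 0.07,"dy": -0.33,"dz": 0,"rx": 0,"ry": 0,"rz": 0,"claw": 1},{"dx": 0.07,"dy": -0.33,"dz": 0,"rx": 0,"ry": 0,"rz": 0,"claw": 1},{"dx": 0.07,"dy": -0.33,"dz": 0,"rx": 0,"ry": 0,"rz": 0,"claw": 1},{"dx": 0.07,"dy": -0.33,"dz": 0,"rx": 0,"ry": 0,"rz": 0,"claw": 1},{"dx": 0.07,"dy": -0.33,"dz": 0,"rx": 0,"ry": 0,"rz": 0,"claw": 1},{"dx": 0.06,"dy": -0.33,"dz": 0,"rx": 0,"ry": 0,"rz": 0,"claw": 1},{"dx": 0.06,"dy": -0.3,"dz": 0,"rx": 0,"ry": 0,"rz": 0,"claw": 1},{"dx": 0,"dy": 0,"dz": 0,"rx": 0,"ry": 0,"rz": 0,"claw": 1},{"dx": 0,"dy": 0,"dz": 0,"rx": 0,"ry": 0,"rz": 0,"claw": 1}]}}

```text
time_s: 8.05
ee_pos: [0.3541, -0.1732, 0.2375]
eef_rot: [-3.14, 0.0, 0.895]
force: [0.2, -0.4, -0.7]
grip_width: 0.0416
grip_force: 40.0
```

```bash
cat > m.py <<'E'
from h import *
from scipy.spatial.transform import Rotation as Ro
o=telemetry.get_obs();print(o["ee_pos"],o["eef_rot"])
R=Ro.from_euler("xyz",o["eef_rot"]).as_matrix()
p=viewer.camera("wrist");M=p["tool_from_camera"];c=cloud(p);w=(c@M[:3,:3].T+M[:3,3])@R.T+o["ee_pos"]
cv2.imwrite("pics/w3.png",p["img"][:,:,::-1])
w=w.reshape(-1,3);w=w[~np.isnan(w[:,0])]
w=w[(abs(w[:,0]-.43)<.075)&(abs(w[:,1]+.08)<.075)]
for lo,hi in((.095,.105),(.112,.119),(.121,.13),(.13,.135),(.135,.14),(.14,.145),(.145,.152)):
    q=w[(w[:,2]>lo)&(w[:,2]<hi)];q=q[(np.hypot(q[:,0]-.43,q[:,1]+.08)<.03)|(lo<.1)]
    if len(q)>3: print(lo,len(q),q.mean(0).round(4),[np.round(a,4) for a in cv2.minAreaRect(q[:,:2].astype(np.float32))])
q=w[(w[:,2]>.122)&(w[:,2]<.152)&(np.hypot(w[:,0]-.43,w[:,1]+.08)<.03)]
from scipy.optimize import least_squares
rad=lambda z:np.where(z<.13,.01,.01-.007*(z-.13)/.016)
f=lambda s:np.hypot(q[:,0]-s[0],q[:,1]-s[1])-rad(q[:,2])
s=least_squares(f,[.43,-.08],loss="soft_l1",f_scale=.001);print("fit",s.x,abs(f(s.x)).mean())
E
python3 m.py
```

```text
[ 0.35406573 -0.17320381  0.23751352] [-3.14021887e+00  2.49373677e-04  8.94893364e-01]
0.095 16318 [ 0.4221 -0.0853  0.1002] [array([ 0.4285, -0.0783]), array([0.1199, 0.12  ]), np.float64(88.5591)]
0.112 160 [ 0.4149 -0.0789  0.1159] [array([ 0.4211, -0.0804]), array([0.0104, 0.0268]), np.float64(70.3444)]
0.121 38 [ 0.4239 -0.0836  0.1267] [array([ 0.4248, -0.0798]), array([0.0118, 0.0193]), np.float64(20.8286)]
0.13 196 [ 0.4276 -0.0796  0.1326] [array([ 0.4284, -0.0782]), array([0.0188, 0.0188]), np.float64(8.6835)]
0.135 169 [ 0.4277 -0.0788  0.1374] [array([ 0.4285, -0.078 ]), array([0.015 , 0.0152]), np.float64(4.696)]
0.14 126 [ 0.428  -0.0787  0.1423] [array([ 0.4284, -0.0784]), array([0.0112, 0.0107]), np.float64(3.1888)]
0.145 78 [ 0.4284 -0.0783  0.1462] [array([ 0.4284, -0.0782]), array([0.0065, 0.0064]), np.float64(51.638)]
fit [ 0.42849691 -0.07815961] 0.0003428678710518886
```

View pics/w3.png

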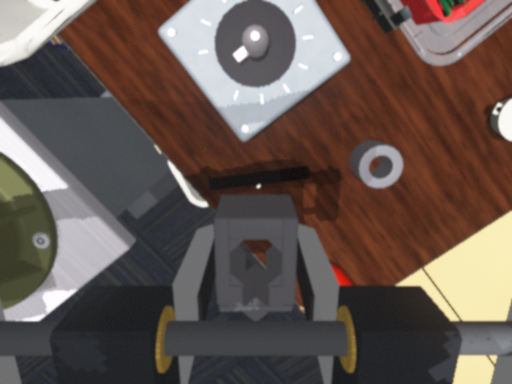

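The wrist view shows the shaft at (255,35), key towards (-x). Wrist fit: shaft at (0.4285, -0.0782), box yaw about -0.025 rad.

Call:
{"name": "step_arm", "arguments": {"plan": [{"dx": 0.3,"dy": 0,"dz": 0,"rx": 0,"ry": 0,"rz": 0,"claw": 1},{"dx": 0.3,"dy": 0,"dz": 0,"rx": 0,"ry": 0,"rz": 0,"claw": 1},{"dx": 0.3,"dy": 0,"dz": 0,"rx": 0,"ry": 0,"rz": 0,"claw": 1},{"dx": 0.31,"dy": -0.01,"dz": 0.1,"rx": 0,"ry": 0,"rz": 0,"claw": 1},{"dx": 0,"dy": 0,"dz": 0.2,"rx": 0,"ry": 0,"rz": 0,"claw": 1},{"dx": 0,"dy": 0,"dz": 0.2,"rx": 0,"ry": 0,"rz": 0,"claw": 1},{"dx": 0,"dy": 0,"dz": 0,"rx": 0,"ry": 0,"rz": 0,"claw": 1},{"dx": 0,"dy": 0,"dz": 0,"rx": 0,"ry": 0,"rz": 0,"claw": 1},{"dx": 0,"dy": 0,"dz": 0,"rx": 0,"ry": 0,"rz": 0,"claw": 1}]}}

```text
time_s: 9.0
ee_pos: [0.4298, -0.0789, 0.1892]
eef_rot: [3.141, -0.0, 0.894]
force: [-0.5, 0.4, -0.7]
grip_width: 0.0415
grip_force: 40.0
```

Call:
{"name": "step_arm", "arguments": {"plan": [{"dx": 0,"dy": -0.01,"dz": 0.06,"rx": 0,"ry": 0,"rz": 0,"claw": 1},{"dx": 0,"dy": 0,"dz": 0.06,"rx": 0,"ry": 0,"rz": 0,"claw": 1},{"dx": 0,"dy": 0,"dz": 0.06,"rx": 0,"ry": 0,"rz": 0,"claw": 1},{"dx": 0,"dy": 0,"dz": 0.06,"rx": 0,"ry": 0,"rz": 0,"claw": 1},{"dx": 0,"dy": 0,"dz": 0.06,"rx": 0,"ry": 0,"rz": 0,"claw": 1},{"dx": 0,"dy": 0,"dz": 0.06,"rx": 0,"ry": 0,"rz": 0,"claw": 1},{"dx": 0,"dy": 0,"dz": 0,"rx": 0,"ry": 0,"rz": 0,"claw": 1},{"dx": 0,"dy": 0,"dz": 0,"rx": 0,"ry": 0,"rz": 0,"claw": 1}]}}

```text
time_s: 9.8
ee_pos: [0.4285, -0.0778, 0.1524]
eef_rot: [-3.141, 0.0, 0.894]
force: [-0.5, 0.6, -0.8]
grip_width: 0.0417
grip_force: 40.0
```

Call:
{"name": "step_arm", "arguments": {"plan": [{"dx": 0,"dy": 0,"dz": 0.02,"rx": 0,"ry": 0,"rz": 0,"claw": 1},{"dx": 0,"dy": 0,"dz": 0.02,"rx": 0,"ry": 0,"rz": 0,"claw": 1},{"dx": 0,"dy": 0,"dz": 0.02,"rx": 0,"ry": 0,"rz": 0,"claw": 1},{"dx": 0,"dy": 0,"dz": 0.02,"rx": 0,"ry": 0,"rz": 0,"claw": 1},{"dx": 0,"dy": 0,"dz": 0,"rx": 0,"ry": 0,"rz": 0,"claw": 1},{"dx": 0,"dy": 0,"dz": 0,"rx": 0,"ry": 0,"rz": 0,"claw": 1}]}}

```text
time_s: 10.4
ee_pos: [0.4285, -0.0778, 0.1445]
eef_rot: [-3.142, 0.0, 0.894]
force: [0.1, -0.2, 0.7]
grip_width: 0.042
grip_force: 40.0
```

Call:
{"name": "step_arm", "arguments": {"plan": [{"dx": 0,"dy": 0,"dz": 0.01,"rx": 0,"ry": 0,"rz": 0,"claw": 1},{"dx": 0,"dy": 0,"dz": 0.01,"rx": 0,"ry": 0,"rz": 0,"claw": 1},{"dx": 0,"dy": 0,"dz": 0,"rx": 0,"ry": 0,"rz": 0,"claw": 1},{"dx": 0,"dy": 0,"dz": 0,"rx": 0,"ry": 0,"rz": 0,"claw": 1}]}}

```text
time_s: 10.8
ee_pos: [0.4288, -0.0779, 0.1438]
eef_rot: [3.141, -0.0, 0.894]
force: [-6.3, 2.7, 18.9]
grip_width: 0.0422
grip_force: 40.0
```

Contact at the expected height (19 N), so the knob is on the key. Now I turn it slowly clockwise.

Call:
{"name": "step_arm", "arguments": {"plan": [{"dx": 0,"dy": 0,"dz": 0,"rx": 0,"ry": 0,"rz": 0.03,"claw": 1},{"dx": 0,"dy": 0,"dz": 0,"rx": 0,"ry": 0,"rz": 0.03,"claw": 1},{"dx": 0,"dy": 0,"dz": 0,"rx": 0,"ry": 0,"rz": 0.03,"claw": 1},{"dx": 0,"dy": 0,"dz": 0,"rx": 0,"ry": 0,"rz": 0.03,"claw": 1},{"dx": 0,"dy": 0,"dz": 0,"rx": 0,"ry": 0,"rz": 0.03,"claw": 1},{"dx": 0,"dy": 0,"dz": 0,"rx": 0,"ry": 0,"rz": 0.03,"claw": 1},{"dx": 0,"dy": 0,"dz": 0,"rx": 0,"ry": 0,"rz": 0.03,"claw": 1},{"dx": 0,"dy": 0,"dz": 0,"rx": 0,"ry": 0,"rz": 0.03,"claw": 1},{"dx": 0,"dy": 0,"dz": 0,"rx": 0,"ry": 0,"rz": 0,"claw": 1}]}}

```text
time_s: 11.7
ee_pos: [0.4296, -0.0789, 0.144]
eef_rot: [3.138, -0.002, 0.516]
force: [-1.5, -6.3, 15.3]
grip_width: 0.0419
grip_force: 40.0
```

Call:
{"name": "step_arm", "arguments": {"plan": [{"dx": 0,"dy": 0,"dz": 0,"rx": 0,"ry": 0,"rz": 0.03,"claw": 1},{"dx": 0,"dy": 0,"dz": 0,"rx": 0,"ry": 0,"rz": 0.03,"claw": 1},{"dx": 0,"dy": 0,"dz": 0,"rx": 0,"ry": 0,"rz": 0.03,"claw": 1},{"dx": 0,"dy": 0,"dz": 0,"rx": 0,"ry": 0,"rz": 0.03,"claw": 1},{"dx": 0,"dy": 0,"dz": 0,"rx": 0,"ry": 0,"rz": 0.03,"claw": 1},{"dx": 0,"dy": 0,"dz": 0,"rx": 0,"ry": 0,"rz": 0.03,"claw": 1},{"dx": 0,"dy": 0,"dz": 0,"rx": 0,"ry": 0,"rz": 0.03,"claw": 1},{"dx": 0,"dy": 0,"dz": 0,"rx": 0,"ry": 0,"rz": 0,"claw": 1}]}}

```text
time_s: 12.5
ee_pos: [0.429, -0.0782, 0.1431]
eef_rot: [3.14, -0.001, 0.186]
force: [0.5, 1.2, 0.2]
grip_width: 0.042
grip_force: 40.0
```

Call:
{"name": "step_arm", "arguments": {"plan": [{"dx": 0,"dy": 0,"dz": 0,"rx": 0,"ry": 0,"rz": 0.03,"claw": 1},{"dx": 0,"dy": 0,"dz": 0.01,"rx": 0,"ry": 0,"rz": 0.03,"claw": 1},{"dx": 0,"dy": 0,"dz": 0.01,"rx": 0,"ry": 0,"rz": 0.03,"claw": 1},{"dx": 0,"dy": 0,"dz": 0.01,"rx": 0,"ry": 0,"rz": 0.03,"claw": 1},{"dx": 0,"dy": 0,"dz": 0.01,"rx": 0,"ry": 0,"rz": 0.015,"claw": 1},{"dx": 0,"dy": 0,"dz": 0,"rx": 0,"ry": 0,"rz": 0,"claw": 1},{"dx": 0,"dy": 0,"dz": 0,"rx": 0,"ry": 0,"rz": 0,"claw": 1}]}}

```text
time_s: 13.2
ee_pos: [0.4285, -0.0778, 0.1384]
eef_rot: [-3.142, 0.0, -0.023]
force: [0.4, 0.3, -1.2]
grip_width: 0.0415
grip_force: 40.0
```

Call:
{"name": "step_arm", "arguments": {"plan": [{"dx": 0,"dy": 0,"dz": 0.02,"rx": 0,"ry": 0,"rz": 0,"claw": 1},{"dx": 0,"dy": 0,"dz": 0.02,"rx": 0,"ry": 0,"rz": 0,"claw": 1},{"dx": 0,"dy": 0,"dz": 0.02,"rx": 0,"ry": 0,"rz": 0,"claw": 1},{"dx": 0,"dy": 0,"dz": 0.02,"rx": 0,"ry": 0,"rz": 0,"claw": 1},{"dx": 0,"dy": 0,"dz": 0.02,"rx": 0,"ry": 0,"rz": 0,"claw": 1},{"dx": 0,"dy": 0,"dz": 0.01,"rx": 0,"ry": 0,"rz": 0,"claw": 1},{"dx": 0,"dy": 0,"dz": 0,"rx": 0,"ry": 0,"rz": 0,"claw": 1},{"dx": 0,"dy": 0,"dz": 0,"rx": 0,"ry": 0,"rz": 0,"claw": 1}]}}

```text
time_s: 14.0
ee_pos: [0.4286, -0.0778, 0.1284]
eef_rot: [3.142, -0.0, -0.024]
force: [-8.6, 2.5, 16.8]
grip_width: 0.0419
grip_force: 40.0
```

Contact again at 0.1284, exactly the home height. I release and retreat.

Call:
{"name": "step_arm", "arguments": {"plan": [{"dx": 0,"dy": 0,"dz": -0.01,"rx": 0,"ry": 0,"rz": 0,"claw": 1},{"dx": 0,"dy": 0,"dz": 0,"rx": 0,"ry": 0,"rz": 0,"claw": 0.3},{"dx": 0,"dy": 0,"dz": 0,"rx": 0,"ry": 0,"rz": 0,"claw": 0},{"dx": 0,"dy": 0,"dz": 0,"rx": 0,"ry": 0,"rz": 0,"claw": 0},{"dx": 0,"dy": 0,"dz": 0,"rx": 0,"ry": 0,"rz": 0,"claw": 0},{"dx": 0,"dy": 0,"dz": -0.2,"rx": 0,"ry": 0,"rz": 0,"claw": 0},{"dx": 0,"dy": 0,"dz": -0.4,"rx": 0,"ry": 0,"rz": 0,"claw": 0},{"dx": 0,"dy": 0,"dz": -0.4,"rx": 0,"ry": 0,"rz": 0,"claw": 0},{"dx": 0,"dy": 0,"dz": -0.2,"rx": 0,"ry": 0,"rz": 0,"claw": 0},{"dx": 0,"dy": 0,"dz": 0,"rx": 0,"ry": 0,"rz": 0,"claw": 0}]}}

```text
time_s: 15.0
ee_pos: [0.4294, -0.0781, 0.2509]
eef_rot: [3.14, -0.005, -0.024]
force: [-0.7, -1.3, -0.9]
grip_width: 0.0943
grip_force: 0.0
```

```bash
cat > f.py <<'E'
from h import *
from scipy.spatial.transform import Rotation as Ro
o=telemetry.get_obs();print(o["ee_pos"],o["grip_width"])
R=Ro.from_euler("xyz",o["eef_rot"]).as_matrix()
p=viewer.camera("wrist");M=p["tool_from_camera"];c=cloud(p);w=(c@M[:3,:3].T+M[:3,3])@R.T+o["ee_pos"]
cv2.imwrite("pics/w4.png",p["img"][:,:,::-1])
q=w[(np.hypot(w[...,0]-.43,w[...,1]+.08)<.045)&(w[...,2]>.134)&(w[...,2]<.18)]
q=q[np.hypot(q[:,0]-.4285,q[:,1]+.0782)>.012]
print(len(q),q.mean(0),np.median(q[:,2]),cv2.minAreaRect(q[:,:2].astype(np.float32)))
A=np.c_[q[:,:2]-q[:,:2].mean(0),np.ones(len(q))];print(np.linalg.lstsq(A,q[:,2],rcond=None)[0])
E
python3 f.py
```

```text
[ 0.42938158 -0.07805148  0.25092681] 0.09428652186460354
2123 [ 0.42573766 -0.07737557  0.13963716] 0.13980265256446592 ((0.42153459787368774, -0.07726152241230011), (0.041787706315517426, 0.06103495508432388), 89.37861633300781)
[0.00373316 0.00328061 0.13963716]
```

View pics/w4.png

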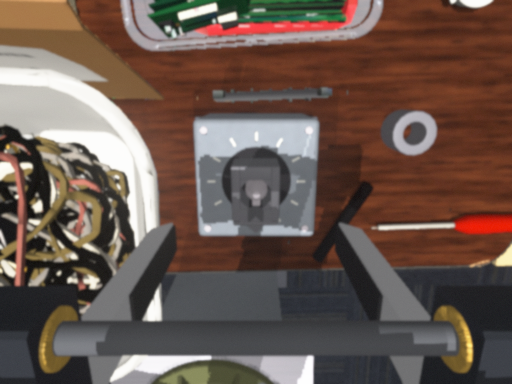

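The picture shows the knob on the shaft at (257,195), nose towards the key, and the round knob untouched at (409,132). The knob's top is level at 0.140 m, so it is fully home. Gripper open and clear.

```bash
python3 -c "
from station import hand_in
print(hand_in())"
```

```text
the job is handed in; nothing more can be done
None
```

The bar knob is fully home on the shaft, lined up with the key and released; the round knob was left where it lay, and the job was handed in at about 15 s of robot time (no verdict was returned).

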